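Fit the gauge rod into the potter's centring stand

ROBOT

A 7-joint arm with a two-finger parallel gripper is mounted at the origin on the work surface. World frame = base frame: x ahead of the robot, y to its left, z up, the work surface at z = 0. Lengths are in m, angles in rad, forces in N, time in s.
With the tool pointing down it reaches from about 0.425 to 0.925 m from the base axis. Payload 6.8 kg.
Tool frame: the origin (TCP) lies where the fingers leave the gripper's body, on its centre line; the fingertips stand 73 mm ahead of it and the grasp point (between the pads) lies 54 mm ahead of it; z points along the fingers, y is the line along which they close (so a half turn about z gives the same grasp; the last joint's range is limited). The gripper opens to 85 mm and grips with 20 to 120 N. Pads are 22 mm wide; open, the fingers measure 114 mm over their backs; the gripper's body (76 mm by 85 mm) begins 54 mm behind the grasp point. The pads swing forward as they close: fully open they stand 13 mm farther back than shut.
Start: joints at [-1.341, 0.477, 0.022, 1.555, -0.011, 1.109, -0.083], TCP at [0.224, 0.637, 0.304] pointing down, gripper open.
Joint ranges: [-2.96, 2.96], [-0.34, 2.1], [-1.41, 1.46], [0.24, 2.44], [-1.37, 4.51], [0.17, 1.92], [-2.96, 2.96]. Speed limits (rad/s): [2.39, 2.39, 3.14, 3.14, 3.14, 3.14, 3.14].

INTERFACE

Orientations are given as a rotation vector (axis times angle).
In Python, from bench import r gives the robot as it stands.
- The arm moves only by the shell command python3 drive.py 'ROWS' [OPENING] [FORCE]. ROWS is 1 to 5 rows, parted by a bar, with the numbers parted by commas; each row has 6 numbers: dx, dy, dz in a scale on which 1.0 is 0.4 m, then a rotation vector rx, ry, rz in a scale on which 1.0 is 2 rad; each row is the pose to reach, as a shift and turn from the pose commanded when the command began, along the tool's axes at that moment; what a row does not reach only later rows make up. A row lasts 1/10 s, in which the tool goes at most 0.05 m and 0.15 rad, less where a joint would pass 70% of its speed; a pose out of reach is approached as far as the arm can. OPENING is the finger opening in m, set as the command begins (- or left out keeps the last). The fingers move at their own pace and stop on an object; FORCE is the grip in N (left out, the last holds). Time passes only in rows, so rows that do not move let the fingers close. It prints the time, the measured TCP pose, the force, the opening and the grip force at its end. Shift and turn numbers lie between -1 and 1, and a call with a number outside is refused. Input that does not fit is refused with a message, and nothing moves.
- r.get_obs(): the state, without advancing time (a new reading comes with each control period).
- r.grab_frame(name): name is "side" or "top" or "wrist"; returns (picture, depth): 400x640x3 uint8, blue, green, red; 400x640 float32, m along the optical axis (not along the pixel's ray), 0 where there is no reading.
- r.camera_info(name): a dict with "camera_matrix" (3x3 intrinsics, pixels), "R" (3x3) and "t" (3): a world point X has camera coordinates R X + t. Camera axes: x right, y down, z forward; pixel columns grow to the right and rows downward; lengths in m; the calibration is good to about 2 mm. A picture is of the moment at which its call begins: read the wrist's pose just before it. camera_info takes no time and is no camera call; for the wrist camera it gives the pose at the moment of the call.
- r.hand_in(): hands the job in; it is judged then, once.
The state is a dict: "clock": time; "joints": joint angles; "qvel": joint speeds; "tau": joint torques, N m; "tcp_pos": TCP position; "orientation": TCP orientation; "contact_force": force on the tool from outside, world axes, zero at the start; "moment": the same for the moment, N m; "grip_width": finger opening in m; "gripper_force": force on a finger pad.
Only numpy, scipy, OpenCV 4.12 (cv2) and the standard library are available. Lean on these libraries where they do the work, as an engineer would, in place of code of your own. Each camera call takes 0.05 s, during which the arm holds its last target. There are 200 camera calls.

TASK

Pull the wooden dust plug out of the upper bushing of the centring stand and leave it in the shallow wooden dish. Then take the gauge rod (the steel rod with the tallest handle) from the tool rack, thread it down through the upper bushing and then the lower one, and finish with the gripper still holding it upright by its handle, the tip hanging about midway between the underside of the lower bushing arm and the top of the stoneware disc below, so that a colleague can clamp it there. Do not let the rod touch the disc, and leave the disc, the two other tools in the rack, the cup and the tile where they are.

Things in the scene. Friction and masses are not known exactly. Their poses are not given: they have to be found in the camera images.
- stand: Fixed centring stand: grey base plate 150 x 170 x 12 mm, grey column 72 to 96 mm from the bushing axis on its +y side, two level aluminium arms one above the other, each 15 mm thick, ending in a 44 x 44 mm block with a vertical through hole 15 mm wide (chamfered mouth, brass rim). Origin on the table on the holes' common vertical axis; z up. Top 142 mm high.
- upper_bushing (a point): Centre of the mouth (top) of the upper bushing, on the top face of the upper arm, 142 mm above the table; the hole runs down 15 mm to 127 mm. z up.
- lower_bushing (a point): Centre of the mouth (top) of the lower bushing, 82 mm above the table, straight below the upper one; the hole runs down 15 mm, so the arm's underside is at 67 mm. z up.
- disc: Dark brown fired stoneware disc with scooped hollows, 110 mm across, 18 mm thick, lying loose on the stand's base plate under the bushings. Origin at the centre of its underside.
- disc_top (a point): Centre of the disc's top face, 30 mm above the table and 37 mm below the underside of the lower arm.
- plug: Turned wooden dust plug, about 30 g, standing loose in the upper bushing: round knob 30 mm in diameter and 32 mm tall on a stem 12 mm in diameter and 24 mm long. Origin at the centre of the knob's underside, which rests on the upper arm; z up along the knob.
- dish: Shallow round turned wooden dish, fixed: 156 mm across the rim, 24 mm high, inner floor 7 mm above the table and about 100 mm across. Origin on the table at its centre. Dish and rack may stand on either side of the stand.
- rack: Plywood tool rack, fixed: level board 70 mm (its x) by 210 mm (its y), top face 125 mm above the table, on two end panels, with three 15 mm through holes along its y at -70, 0 and +70 mm, in which three tools hang by their handles. Origin on the table under the middle; z up.
- rod: Gauge rod, 150 to 310 g, hanging upright in one of the rack's holes: round wooden handle 26 mm in diameter, 60 mm tall (the tallest of the three), on a round steel shaft 12 mm in diameter, 115 mm long, tapering over the last 8 mm to a 5 mm tip. Origin on the axis at the handle's underside, which rests on the rack board; z up to the handle's top.
- rod_tip (a point): The lower end of the rod's shaft, on its axis, 115 mm below the origin of the rod.
- needle: Bystander in the rack: slim tool, handle 20 mm in diameter and 36 mm tall, thin steel shaft. Origin at the handle's underside.
- stamp: Bystander in the rack: flat round head 34 mm in diameter and 20 mm tall, short steel shaft. Origin at the head's underside.
- cup: Bystander: beige pottery cup, 72 mm across, 75 mm high.
- tile: Bystander: terracotta tile 70 x 70 x 10 mm, lying flat.

How it is judged:
On the way, in this order (a step that is already met when the one before it is completed fails the run):
1. the plug lies in the dish, let go (horizontal distance between plug and dish below 0.065 m and height (world z) of plug below 0.055 m and linear speed of plug below 0.05 m/s and contact force between the fingers and plug below 0.2 N), for 0.2 s.
2. the rod is through the upper bushing (z of rod_tip in the frame of upper_bushing below -0.017 m and horizontal distance between rod_tip and upper_bushing below 0.008 m and horizontal distance between rod and upper_bushing below 0.02 m), for 0.04 s.
3. the rod is through the lower bushing as well (z of rod_tip in the frame of lower_bushing below -0.017 m and horizontal distance between rod_tip and lower_bushing below 0.006 m and horizontal distance between rod and upper_bushing below 0.007 m), for 0.1 s.
At the end, for the whole second after the job is handed in: Plug at rest in the dish, let go. Gripper alone holds the rod still, upright within 0.06 rad, through both bushings, tip 8 to 29 mm above the disc (midway 18.5), pressing the stand with less than 15 N. Disc within 20 mm and bystanders within 40 mm of their start (all of step 1 and horizontal distance between rod_tip and lower_bushing below 0.006 m and horizontal distance between rod and upper_bushing below 0.007 m and z of rod_tip in the frame of disc_top between 0.008 and 0.029 m and angle between rod's own z axis and vertical below 0.06 rad and contact force between the fingers and rod above 2 N and contact force between rod and stand below 15 N and contact force between rod and disc below 0.2 N and linear speed of rod below 0.02 m/s and distance of disc from where it was at the start of the episode below 0.02 m and distance of each of needle, stamp, cup, tile from where it was at the start of the episode below 0.04 m); the arm keeps its last pose, push and grip.
It fails at once if the rod touches the disc (contact force between rod and disc above 1 N).
It fails at once if the disc is pushed aside (distance of disc from where it was at the start of the episode above 0.02 m).
It fails at once if a bystander (tool, cup or tile) is displaced (distance of any of needle, stamp, cup, tile from where it was at the start of the episode above 0.04 m).
It also fails if it takes over 64 s, if anything falls off the work surface, if the arm or the gripper's body presses on something with over 40 N, if the wrist force passes 120 N, or if a joint passes its speed limit or range.

## Working session

There is one attempt and no reset: what is moved stays moved. The work goes in short steps, Python scripts to look and compute and a shell command to move; the robot and the scene stay as the last step left them, time stands still between calls to the robot, and variables do not carry over. Pictures are saved under pics/ and viewed, at most 10 in all, crops included, and the job is handed in when it is done.

```bash
ls; mkdir -p pics
cat > h.py <<'E'
import numpy as np, cv2
from bench import r
def cam(n):
    i=r.camera_info(n); return np.array(i["camera_matrix"]),np.array(i["R"]),np.array(i["t"]).ravel()
def ray(n,u,v,z,c=None):
    K,R,t=c or cam(n); d=R.T@np.linalg.inv(K)@[u,v,1]; o=-R.T@t
    return o+d*(z-o[2])/d[2]
def cloud(n,dep,c=None):
    K,R,t=c or cam(n); v,u=np.mgrid[:400,:640]
    p=np.stack([u,v,np.ones_like(u)],-1)@np.linalg.inv(K).T*dep[...,None]
    return (p-t)@R
E
python3 - <<'E'
from h import *
print(r.get_obs())
for n in ("top","side"):
    p,d=r.grab_frame(n); cv2.imwrite(f"pics/{n}0.png",p); np.save(f"{n}0.npy",d); print(n,cam(n))
E
```

```text
bench.py
drive.py
pics
{'clock': 0.0, 'joints': array([-1.34106064,  0.47781129,  0.0223423 ,  1.55646421, -0.01152161,
        1.10925169, -0.0830797 ]), 'qvel': array([ 0.00131293,  0.00225209, -0.0003978 , -0.00120319,  0.00058665,
       -0.00047518, -0.0004056 ]), 'tau': array([ 1.60735271e-04, -5.96444285e+01,  1.60823710e+00, -2.81199110e+01,
        1.24725714e-02,  9.12841293e-03,  1.42596471e-05]), 'tcp_pos': array([0.22357663, 0.63641612, 0.30291273]), 'orientation': array([-5.28072960e-01, -3.09670023e+00,  2.82211580e-03]), 'contact_force': array([ 0.23521493, -0.99095678,  0.5665732 ]), 'moment': array([-0.06921029, -0.00497353, -0.0074532 ]), 'gripper_force': 0.0, 'grip_width': 0.08542513265124423}
top (array([[483.31397505,   0.        , 321.53055991],
       [  0.        , 483.31397505, 197.17632912],
       [  0.        ,   0.        ,   1.        ]]), array([[ 0.01795143, -0.9998264 ,  0.00499256],
       [-0.99090224, -0.01845688, -0.13331204],
       [ 0.13338105, -0.002554  , -0.99106154]]), array([-0.02416551,  0.62855842,  1.28473219]))
side (array([[476.16521231,   0.        , 320.15415008],
       [  0.        , 476.16521231, 201.99382869],
       [  0.        ,   0.        ,   1.        ]]), array([[ 0.40997374, -0.91209572,  0.00171226],
       [-0.7041919 , -0.317716  , -0.63495694],
       [ 0.57968552,  0.25910991, -0.77254563]]), array([-0.2593327 ,  0.49158716,  1.01032918]))
```

View pics/top0.png

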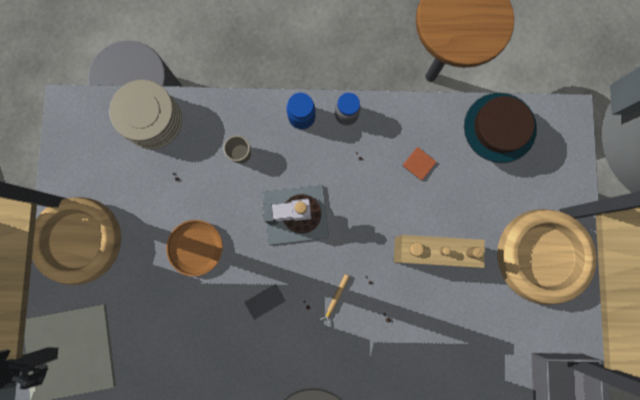

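View pics/side0.png

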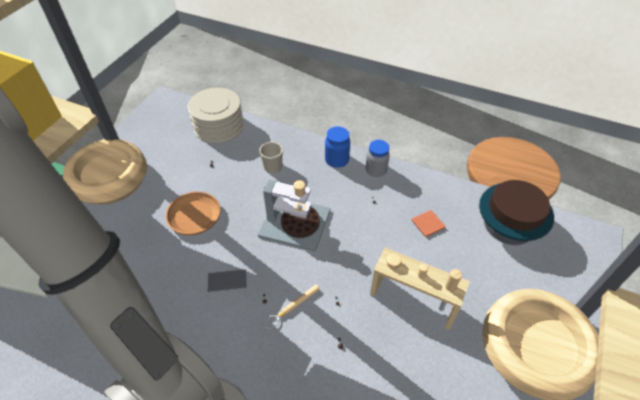

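The top view shows the plug near (299,207), the dish near (195,248) and the rack tools at (417,249), (446,251) and (478,252). In the side view the tallest handle is the rightmost one, near (455,280), on the -y side. Next I measure these with depth and rays.

```bash
cat > m.py <<'E'
from h import *
def circ(n,dep,box,zlo,zhi,c=None):
    P=cloud(n,dep,c); u0,v0,u1,v1=box
    m=np.zeros((400,640),np.uint8); m[v0:v1,u0:u1]=1
    m&=((P[...,2]>zlo)&(P[...,2]<zhi)&(dep>0)).astype(np.uint8)
    k,l,s,cc=cv2.connectedComponentsWithStats(m)
    if k<2: return None
    i=1+np.argmax(s[1:,4]); mm=l==i; Q=P[mm]
    z=np.median(Q[:,2]); mid=(Q.min(0)+Q.max(0))/2
    (cx,cy),rad=cv2.minEnclosingCircle(Q[:,:2].astype(np.float32))
    return dict(n=int(mm.sum()),z=z.round(4),mean=Q.mean(0).round(4),circ=(round(cx,4),round(cy,4),round(rad,4)),px=cc[i].round(1),ray=ray(n,*cc[i],z,c).round(4))
if __name__=="__main__":
    T=np.load("top0.npy");S=np.load("side0.npy")
    for nm,n,d,b,z0,z1 in [("plug","top",T,(270,185,330,230),.165,.185),("plug","side",S,(280,170,320,205),.165,.185),
      ("rodR","top",T,(465,235,500,270),.135,.21),("mid","top",T,(435,235,460,270),.135,.21),("L","top",T,(400,235,433,270),.135,.21),
      ("rodR","side",S,(440,260,475,300),.175,.2),
      ("rackboard","top",T,(385,225,500,280),.115,.131),("dish","top",T,(160,215,230,285),.012,.04),("arm","top",T,(265,190,330,230),.13,.152),
      ("disc","top",T,(270,185,330,240),.022,.036),("dish","side",S,(150,180,235,245),.012,.04)]:
        print(nm,n,circ(n,d,b,z0,z1))
    P=cloud("top",T); m=(P[...,2]>.115)&(P[...,2]<.131); m[:,:385]=0;m[:,500:]=0;m[:225]=0;m[280:]=0
    print("rack",cv2.minAreaRect(P[m][:,:2].astype(np.float32)))
    m=(P[...,2]>.13)&(P[...,2]<.152); m[:,:265]=0;m[:,330:]=0;m[:185]=0;m[230:]=0
    print("arm",cv2.minAreaRect(P[m][:,:2].astype(np.float32)))
E
python3 m.py
```

```text
plug top {'n': 111, 'z': np.float64(0.1735), 'mean': array([0.5848, 0.0405, 0.1735]), 'circ': (0.5856, 0.0404, 0.0151), 'px': array([299.9, 207.4]), 'ray': array([0.5848, 0.0405, 0.1735])}
plug side {'n': 105, 'z': np.float64(0.1758), 'mean': array([0.5848, 0.0373, 0.1749]), 'circ': (0.5876, 0.0374, 0.0165), 'px': array([299.4, 185.2]), 'ray': array([0.5841, 0.037 , 0.1758])}
rodR top {'n': 146, 'z': np.float64(0.1826), 'mean': array([ 0.4825, -0.3874,  0.1745]), 'circ': (0.4825, -0.3913, 0.0132), 'px': array([474.6, 252.3]), 'ray': array([ 0.4823, -0.3849,  0.1826])}
mid top {'n': 67, 'z': np.float64(0.1594), 'mean': array([ 0.4856, -0.3194,  0.1568]), 'circ': (0.4856, -0.3211, 0.0103), 'px': array([444.8, 250.7]), 'ray': array([ 0.4856, -0.3188,  0.1594])}
L top {'n': 147, 'z': np.float64(0.1443), 'mean': array([ 0.4889, -0.2508,  0.1443]), 'circ': (0.4891, -0.2516, 0.0175), 'px': array([416., 249.]), 'ray': array([ 0.4889, -0.2508,  0.1443])}
rodR side {'n': 121, 'z': np.float64(0.1864), 'mean': array([ 0.482 , -0.393 ,  0.1855]), 'circ': (0.4841, -0.3937, 0.0135), 'px': array([45
[... 533 characters left out ...]
irc': (0.5806, 0.0752, 0.0611), 'px': array([284.7, 210.9]), 'ray': array([0.5787, 0.0801, 0.1418])}
disc top {'n': 697, 'z': np.float64(0.0299), 'mean': array([0.5776, 0.0331, 0.0298]), 'circ': (0.5843, 0.043, 0.0548), 'px': array([304.6, 215.9]), 'ray': array([0.5775, 0.0331, 0.0299])}
dish side {'n': 816, 'z': np.float64(0.0193), 'mean': array([0.4948, 0.3429, 0.02  ]), 'circ': (0.4884, 0.332, 0.0797), 'px': array([191.8, 209.8]), 'ray': array([0.4942, 0.3429, 0.0193])}
rack ((0.4859858453273773, -0.3219148516654968), (0.21109987795352936, 0.07030905038118362), 87.52632904052734)
arm ((0.5804336071014404, 0.07544255256652832), (0.04420417174696922, 0.11472707241773605), 8.100217819213867)
```

```bash
cat > g.py <<'E'
import sys
from h import *
from scipy.spatial.transform import Rotation as Ro
o=r.get_obs(); R=Ro.from_rotvec(o["orientation"])
D=Ro.from_matrix([[-1,0,0],[0,1,0],[0,0,-1]])
x=np.array(list(map(float,sys.argv[1:4])))
print("tcp",o["tcp_pos"].round(4),"shift",R.inv().apply(x-o["tcp_pos"]).round(4),"turn",(R.inv()*D).as_rotvec().round(4),"F",o["contact_force"].round(1),"w",round(o["grip_width"],4),"gf",round(o["gripper_force"],1),"t",round(o["clock"],2))
E
python3 g.py 0.585 0.039 0.31
```

```text
tcp [0.2236 0.6365 0.303 ] shift [-0.539  -0.4439 -0.0062] turn [-1.600e-03 -1.000e-04 -3.378e-01] F [ 0.2 -0.1 -0.7] w 0.0851 gf 0.0 t 0.1
```

Units first: shifts go in shares of 0.4 m and turns go in shares of 2 rad. So -0.19 m is -0.475, -0.155 m is -0.3875, -0.338 rad is -0.169.

```bash
python3 drive.py '-0.095,-0.0775,-0.005,0,0,-0.05 | -0.19,-0.155,-0.01,0,0,-0.1 | -0.285,-0.2325,-0.015,0,0,-0.15 | -0.38,-0.31,-0.015,0,0,-0.169 | -0.475,-0.3875,-0.015,0,0,-0.169' 0.06 40; python3 g.py 0.585 0.039 0.31
```

```text
clock: 0.6
tcp_pos: [0.3523, 0.4256, 0.3097]
orientation: [0.002, -3.141, 0.0]
contact_force: [1.4, 0.3, -0.6]
grip_width: 0.0599
gripper_force: 0.0
tcp [0.3523 0.4256 0.3097] shift [-2.322e-01 -3.869e-01 -3.000e-04] turn [-0.0002 -0.0002  0.0013] F [ 1.4  0.3 -0.6] w 0.0599 gf 0.0 t 0.6
```

Scaled: -0.21 m is -0.525, -0.168 m is -0.42.

```bash
python3 drive.py '-0.0625,-0.105,0,0,0,0 | -0.125,-0.21,0,0,0,0 | -0.1875,-0.315,0,0,0,0 | -0.25,-0.42,0,0,0,0 | -0.3125,-0.525,0,0,0,0' >/dev/null;  python3 drive.py '-0.0625,-0.105,0,0,0,0 | -0.125,-0.21,0,0,0,0 | -0.1875,-0.315,0,0,0,0 | -0.25,-0.42,0,0,0,0 | -0.265,-0.44,0,0,0,0' >/dev/null; python3 drive.py '0,0,0,0,0,0 | 0,0,0,0,0,0'; python3 g.py 0.585 0.039 0.31
python3 - <<'E'
from h import *
p,d=r.grab_frame("wrist"); c=cam("wrist"); cv2.imwrite("pics/w1.png",p); np.save("w1.npy",d)
print(c[0][0,0],-c[1].T@c[2],c[1])
from m import circ
P=cloud("wrist",d,c); print(circ("wrist",d,(0,0,640,400),.165,.185,c)); print(circ("wrist",d,(0,0,640,400),.135,.15,c))
E
```

```text
clock: 1.8
tcp_pos: [0.582, 0.0432, 0.3094]
orientation: [0.002, -3.14, -0.001]
contact_force: [-0.1, -0.3, 0.9]
grip_width: 0.0599
gripper_force: 0.0
tcp [0.582  0.0432 0.3094] shift [-0.003  -0.0042 -0.0006] turn [ 0.0008 -0.0013  0.0015] F [-0.1 -0.3  0.9] w 0.0599 gf 0.0 t 1.8
281.7111471511957 [0.50059016 0.04331514 0.37981909] [[-0.00268716  0.99999586  0.0010292 ]
 [ 0.94901401  0.00222574  0.31522604]
 [ 0.31522244  0.00182378 -0.94901606]]
{'n': 1081, 'z': np.float64(0.1741), 'mean': array([0.5849, 0.0408, 0.1736]), 'circ': (0.5864, 0.0409, 0.0149), 'px': array([313. , 219.1]), 'ray': array([0.5846, 0.0408, 0.1741])}
{'n': 4840, 'z': np.float64(0.1423), 'mean': array([0.5773, 0.0855, 0.1422]), 'circ': (0.5815, 0.0777, 0.0631), 'px': array([363.8, 197.8]), 'ray': array([0.5771, 0.0855, 0.1423])}
```

View pics/w1.png

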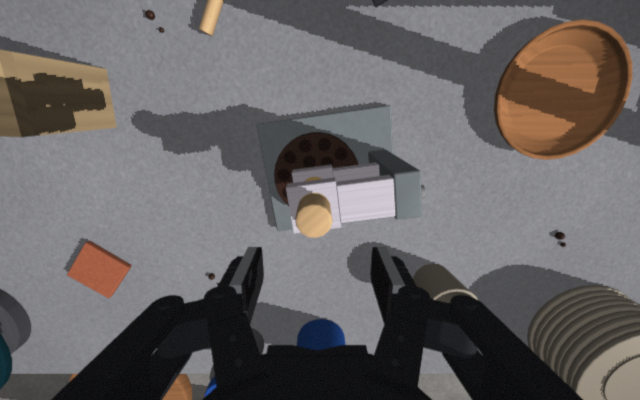

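The wrist view shows the knob at (314,216), centred between the fingers. It measures (0.585, 0.0405) with its top at z=0.174, which agrees with the top camera. Descending.

Scaled: 0.088 m is 0.22, -0.003 m is -0.0075.

```bash
python3 drive.py '-0.0075,-0.0075,0.075,0,0,0 | -0.0075,-0.0075,0.15,0,0,0 | -0.0075,-0.0075,0.22,0,0,0 | -0.0075,-0.0075,0.22,0,0,0 | -0.0075,-0.0075,0.22,0,0,0';python3 drive.py '0,0,0,0,0,0 | 0,0,0,0,0,0 | 0,0,0,0,0,0 | 0,0,0,0,0,0 | 0,0,0,0,0,0' 0.02 30; python3 g.py 0.585 0.0405 0.221
```

```text
clock: 2.35
tcp_pos: [0.5853, 0.0403, 0.2223]
orientation: [0.004, -3.141, -0.001]
contact_force: [0.3, -0.2, -0.4]
grip_width: 0.0602
gripper_force: 0.0
clock: 2.85
tcp_pos: [0.5865, 0.0391, 0.2237]
orientation: [-0.001, 3.139, 0.002]
contact_force: [-2.3, 1.2, 6.3]
grip_width: 0.0293
gripper_force: 29.4
tcp [0.5865 0.0391 0.2237] shift [0.0015 0.0014 0.0027] turn [0.0011 0.0026 0.0004] F [-2.3  1.2  6.3] w 0.0293 gf 29.4 t 2.85
```

Scaled: -0.07 m is -0.175, -0.04 m is -0.1.

```bash
python3 drive.py '0,0,-0.05,0,0,0 | 0,0,-0.1,0,0,0 | 0,0,-0.175,0,0,0'; python3 drive.py '0.0375,0.1125,0,0,0,0 | 0.075,0.225,0,0,0,0 | 0.1125,0.3375,0,0,0,0 | 0.15,0.45,0,0,0,0 | 0.1875,0.5625,0,0,0,0' >/dev/null; python3 drive.py '0.0375,0.1125,0,0,0,0 | 0.0575,0.1725,0,0,0,0 | 0.0575,0.1725,0,0,0,0'; python3 g.py 0.487 0.334 0.116
```

```text
clock: 3.15
tcp_pos: [0.585, 0.0386, 0.292]
orientation: [0.0, -3.14, 0.001]
contact_force: [-0.0, 0.0, -0.4]
grip_width: 0.0289
gripper_force: 30.3
clock: 3.95
tcp_pos: [0.4851, 0.3379, 0.2923]
orientation: [0.012, -3.141, -0.004]
contact_force: [0.5, 0.3, 0.6]
grip_width: 0.029
gripper_force: 30.3
tcp [0.4851 0.3379 0.2923] shift [-0.0019 -0.0044  0.1763] turn [ 0.0027 -0.0004  0.0079] F [0.5 0.3 0.6] w 0.029 gf 30.3 t 3.95
```

Scaled: 0.176 m is 0.44, 0.16 m is 0.4.

```bash
python3 drive.py '-0.005,-0.01,0.1,0,0,0 | -0.005,-0.01,0.2,0,0,0 | -0.005,-0.01,0.3,0,0,0 | -0.005,-0.01,0.4,0,0,0 | -0.005,-0.01,0.44,0,0,0'>/dev/null; python3 drive.py '0,0,0,0,0,0 | 0,0,0,0,0,0 | 0,0,0,0,0,0'; python3 drive.py '0,0,0,0,0,0 | 0,0,0,0,0,0 | 0,0,0,0,0,0 | 0,0,0,0,0,0 | 0,0,0,0,0,0' 0.055; python3 drive.py '0,0,-0.075,0,0,0 | 0,0,-0.175,0,0,0 | 0,0,-0.3,0,0,0 | 0,0,-0.425,0,0,0 | 0,0,-0.475,0,0,0'
python3 - <<'E'
from h import *
p,d=r.grab_frame("top"); q,_=r.grab_frame("wrist")
cv2.imwrite("pics/dish.png",np.hstack([cv2.resize(p[180:320,110:310],(400,280)),cv2.resize(q,(400,280))]))
E
python3 g.py 0.483 -0.392 0.31
```

```text
clock: 4.75
tcp_pos: [0.4906, 0.3288, 0.1175]
orientation: [0.001, 3.139, 0.002]
contact_force: [0.6, -0.4, 0.1]
grip_width: 0.0292
gripper_force: 31.7
clock: 5.25
tcp_pos: [0.4896, 0.3288, 0.116]
orientation: [-0.0, 3.141, 0.0]
contact_force: [-0.6, -0.5, 0.0]
grip_width: 0.0547
gripper_force: 0.0
clock: 5.75
tcp_pos: [0.4911, 0.3295, 0.3113]
orientation: [0.0, 3.136, 0.008]
contact_force: [0.8, -0.3, -0.2]
grip_width: 0.0548
gripper_force: 0.0
tcp [0.491  0.3296 0.31  ] shift [ 0.008  -0.7216 -0.0036] turn [ 0.005   0.0056 -0.    ] F [-0.4  1.  -0.5] w 0.055 gf 0.0 t 5.85
```

View pics/dish.png

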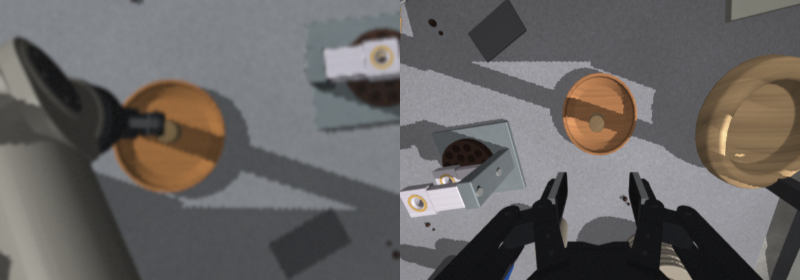

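The view shows the plug in the middle of the dish, released (right half, near (597,123)). The brass rim of the upper bushing is now exposed. Moving on to the rod.

Scaled: -0.25 m is -0.625, -0.2 m is -0.5, 0.005 rad is 0.0025.

```bash
python3 drive.py '0,-0.125,0,0.0025,0.0025,0 | 0,-0.25,0,0.0025,0.0025,0 | 0,-0.375,0,0.0025,0.0025,0 | 0,-0.5,0,0.0025,0.0025,0 | 0,-0.625,0,0.0025,0.0025,0'>/dev/null;python3 drive.py '0,-0.125,0,0,0,0 | 0,-0.25,0,0,0,0 | 0,-0.375,0,0,0,0 | 0,-0.5,0,0,0,0 | 0,-0.625,0,0,0,0'>/dev/null;python3 drive.py '0.005,-0.125,0,0,0,0 | 0.01,-0.25,0,0,0,0 | 0.015,-0.375,0,0,0,0 | 0.02,-0.5,0,0,0,0 | 0.02,-0.55,0,0,0,0'>/dev/null;python3 drive.py '0,0,0,0,0,0 | 0,0,0,0,0,0 | 0,0,0,0,0,0' 0.06;python3 g.py 0.483 -0.392 0.31
python3 - <<'E'
from h import *
from m import circ
c=cam("wrist"); p,d=r.grab_frame("wrist"); cv2.imwrite("pics/w2.png",p)
c=cam("wrist"); print(circ("wrist",d,(0,0,640,400),.178,.195,c)); print(circ("wrist",d,(0,0,640,400),.115,.131,c))
p,d=r.grab_frame("top"); cv2.imwrite("pics/top2.png",p); np.save("top2.npy",d)
p,d=r.grab_frame("side"); cv2.imwrite("pics/side2.png",p); np.save("side2.npy",d)
E
```

```text
clock: 7.65
tcp_pos: [0.4821, -0.3895, 0.3073]
orientation: [0.004, -3.136, 0.005]
contact_force: [-0.7, 0.6, 0.1]
grip_width: 0.06
gripper_force: 0.0
tcp [ 0.4821 -0.3895  0.3073] shift [-0.0008 -0.0025 -0.0026] turn [-0.0033 -0.0061  0.0022] F [-0.7  0.6  0.1] w 0.06 gf 0.0 t 7.65
{'n': 908, 'z': np.float64(0.1853), 'mean': array([ 0.4826, -0.3922,  0.1849]), 'circ': (0.484, -0.3922, 0.013), 'px': array([313.8, 223.1]), 'ray': array([ 0.4823, -0.3922,  0.1853])}
{'n': 12704, 'z': np.float64(0.1256), 'mean': array([ 0.4822, -0.3241,  0.1254]), 'circ': (0.4865, -0.3221, 0.1104), 'px': array([386.8, 197.9]), 'ray': array([ 0.4816, -0.3243,  0.1256])}
```

View pics/w2.png

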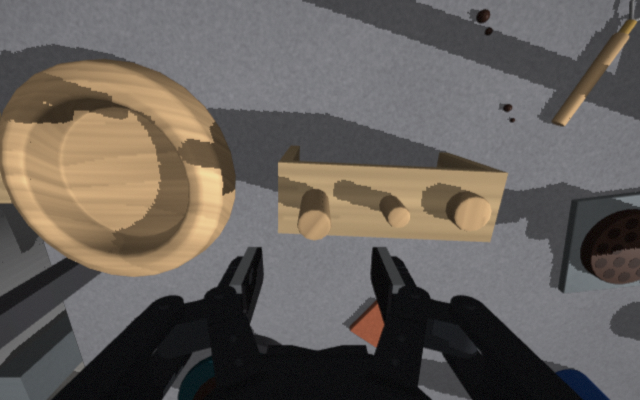

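The wrist view confirms the tall handle at (314,222), which puts the rod at (0.483, -0.392) with its top at z=0.185. Descending to grip it.

Scaled: 0.096 m is 0.24, 0.06 m is 0.15, -0.006 rad is -0.003.

```bash
python3 drive.py '-0.0025,-0.0063,0.075,-0.0015,-0.003,0.001 | -0.0025,-0.0063,0.15,-0.0015,-0.003,0.001 | -0.0025,-0.0063,0.225,-0.0015,-0.003,0.001 | -0.0025,-0.0063,0.24,-0.0015,-0.003,0.001 | -0.0025,-0.0063,0.24,-0.0015,-0.003,0.001' >/dev/null; python3 drive.py '0,0,0,0,0,0 | 0,0,0,0,0,0'; python3 drive.py '0,0,0,0,0,0 | 0,0,0,0,0,0 | 0,0,0,0,0,0 | 0,0,0,0,0,0 | 0,0,0,0,0,0' 0.015 70;  python3 g.py 0.4828 -0.392 0.211
```

```text
clock: 8.5
tcp_pos: [0.4831, -0.3949, 0.2141]
orientation: [0.003, 3.138, -0.006]
contact_force: [-0.0, -0.1, 0.0]
grip_width: 0.0601
gripper_force: 0.0
clock: 9.0
tcp_pos: [0.4826, -0.394, 0.2131]
orientation: [0.002, 3.14, -0.002]
contact_force: [-1.5, 2.1, 5.9]
grip_width: 0.0243
gripper_force: 68.1
tcp [ 0.4826 -0.394   0.2131] shift [-0.0002  0.002   0.0021] turn [-0.0013  0.0018 -0.0016] F [-1.5  2.1  5.9] w 0.0243 gf 68.1 t 9.0
```

Run:
```python
from h import *
out=[]
for n,(u0,v0,u1,v1) in (("top",(270,190,330,230)),("side",(265,170,325,215))):
    p=cv2.imread(f"pics/{n}2.png"); d=np.load(f"{n}2.npy"); out.append(cv2.resize(p[v0:v1,u0:u1],(400,300),interpolation=cv2.INTER_NEAREST))
    h=cv2.cvtColor(p,cv2.COLOR_BGR2HSV); m=(h[...,1]>70)&(h[...,0]>8)&(h[...,0]<30); P=cloud(n,d)
    k=np.zeros_like(m);k[v0:v1,u0:u1]=1; m&=k&(P[...,2]>.136)&(P[...,2]<.15)
    v,u=np.nonzero(m); print(n,len(u),list(zip(u,v))[:40])
    if len(u):
        W=np.array([ray(n,a,b,.142) for a,b in zip(u,v)]); print(cv2.minEnclosingCircle(W[:,:2].astype(np.float32)),W.mean(0))
cv2.imwrite("pics/b.png",np.hstack(out))
```

```text
top 41 [(np.int64(299), np.int64(203)), (np.int64(300), np.int64(203)), (np.int64(301), np.int64(203)), (np.int64(302), np.int64(203)), (np.int64(298), np.int64(204)), (np.int64(299), np.int64(204)), (np.int64(300), np.int64(204)), (np.int64(301), np.int64(204)), (np.int64(302), np.int64(204)), (np.int64(303), np.int64(204)), (np.int64(304), np.int64(204)), (np.int64(297), np.int64(205)), (np.int64(304), np.int64(205)), (np.int64(296), np.int64(206)), (np.int64(297), np.int64(206)), (np.int64(305), np.int64(206)), (np.int64(295), np.int64(207)), (np.int64(296), np.int64(207)), (np.int64(305), np.int64(207)), (np.int64(295), np.int64(208)), (np.int64(296), np.int64(208)), (np.int64(305), np.int64(208)), (np.int64(306), np.int64(208)), (np.int64(295), np.int64(209)), (np.int64(296), np.int64(209)), (np.int64(305), np.int64(209)), (np.int64(296), np.int64(210)), (np.int64(305), np.int64(210)), (np.int64(296), np.int64(211)), (np.int64(297), np.int64(211)), (np.int64(304), np.int64(211)), (np.int64(305), np.int64(211)), (np.int64(297), np.int64(212)), (np.int64(298), np.int64(212)), (np.int64(302), np.int64(212)), (np.int64(303), np.int64(212)), (np.int64(304), np.int64(212)), (np.int64(299), np.int64(213)), (np.int64(300), np.int64(213)), (np.int64(301), np.int64(213))]
((0.5869454741477966, 0.04038328677415848), 0.014121831394731998) [0.58709916 0.04085748 0.142     ]
side 0 []
```

View pics/b.png

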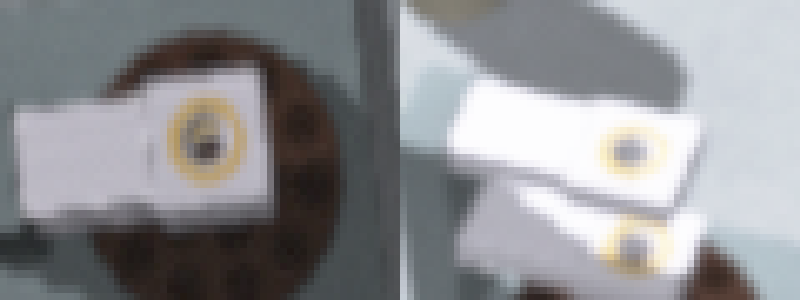

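The rim shows as a brass ring at about (205,140) in the top crop and (633,150) in the side crop. The top camera puts the bushing at (0.587, 0.0404). The grip is firm at a 24 mm opening, so I lift.

Scaled: -0.17 m is -0.425, -0.13 m is -0.325.

```bash
python3 -c "
from h import *
print(ray('side',299.4,192,.142))"; python3 drive.py '0,0,-0.05,0,0,0 | 0,0,-0.125,0,0,0 | 0,0,-0.225,0,0,0 | 0,0,-0.325,0,0,0 | 0,0,-0.425,0,0,0'; python3 drive.py '0,0,-0.0125,0,0,0 | 0,0,-0.0125,0,0,0'; python3 g.py 0.586 0.039 0.385
```

```text
[0.58907362 0.04057893 0.142     ]
clock: 9.5
tcp_pos: [0.4815, -0.3937, 0.3834]
orientation: [-0.003, -3.142, 0.002]
contact_force: [0.1, -0.1, -3.4]
grip_width: 0.0243
gripper_force: 68.8
clock: 9.7
tcp_pos: [0.4821, -0.3941, 0.3881]
orientation: [0.003, 3.139, -0.004]
contact_force: [-0.1, 0.2, -3.6]
grip_width: 0.0247
gripper_force: 69.0
tcp [ 0.4821 -0.3941  0.3881] shift [-0.1031  0.4333  0.0022] turn [-0.0027  0.0027 -0.0019] F [-0.1  0.2 -3.6] w 0.0247 gf 69.0 t 9.7
```

```bash
python3 drive.py '-0.025,0.105,0,0,0,0 | -0.05,0.21,0,0,0,0 | -0.075,0.315,0,0,0,0 | -0.1,0.42,0,0,0,0 | -0.125,0.525,0,0,0,0'>/dev/null; python3 drive.py '-0.025,0.105,0,0,0,0 | -0.05,0.21,0,0,0,0 | -0.075,0.315,0,0,0,0 | -0.1,0.42,0,0,0,0 | -0.1125,0.475,0,0,0,0'>/dev/null; python3 drive.py '-0.01,0.0375,0,0,0,0 | -0.02,0.0825,0,0,0,0 | -0.02,0.0825,0,0,0,0 | -0.02,0.0825,0,0,0,0 | -0.02,0.0825,0,0,0,0'; python3 g.py 0.587 0.0395 0.385
python3 - <<'E'
from h import *
out=[]
for n in ("wrist","side"):
    c=cam(n); p,d=r.grab_frame(n); cv2.imwrite(f"pics/{n}3.png",p); np.savez(f"{n}3.npz",d=d,K=c[0],R=c[1],t=c[2]); out.append(cv2.resize(p[60:260,220:420] if n=="wrist" else p[80:240,220:380],(400,400),interpolation=cv2.INTER_NEAREST))
cv2.imwrite("pics/c.png",np.hstack(out))
E
```

```text
clock: 11.2
tcp_pos: [0.5857, 0.037, 0.3865]
orientation: [0.007, 3.141, -0.004]
contact_force: [-0.0, -0.5, -3.0]
grip_width: 0.0244
gripper_force: 69.3
tcp [0.5857 0.037  0.3865] shift [-0.0013  0.0025  0.0015] turn [-0.0028  0.0008 -0.0044] F [-0.  -0.5 -3. ] w 0.0244 gf 69.3 t 11.2
```

View pics/c.png

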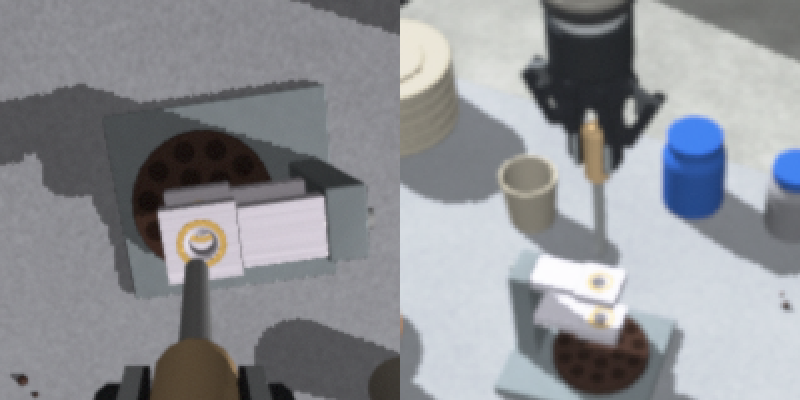

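The left panel shows the tip at about (197,262), just below the brass rim at (202,241). The right panel shows the shaft hanging over the upper bushing. Next I measure rod axis against rim in both views.

```bash
cat > rod.py <<'E'
from h import *
def axis(n,f):
    z=np.load(f); c=(z["K"],z["R"],z["t"]); d=z["d"]; p=cv2.imread(f.replace("npz","png")); p=cv2.imread(f"pics/{f.replace('npz','png')}")
    P=cloud(n,d,c); o=-c[1].T@c[2]
    tcp=r.get_obs()["tcp_pos"]; tip=tcp[2]-.203
    near=(np.hypot(P[...,0]-tcp[0],P[...,1]-tcp[1])<.02)&(d>0)
    A=[]
    for h in np.arange(tip+.01,tip+.11,.01):
        m=near&(abs(P[...,2]-h)<.005)
        if m.sum()<4: continue
        Q=P[m]; q=Q.mean(0); v=q[:2]-o[:2]; v/=np.linalg.norm(v); l=np.array([-v[1],v[0]])
        s=Q[:,:2]@l; w=(s.max()-s.min())
        ctr=v*(np.min(Q[:,:2]@v)+.006)+l*(s.max()+s.min())/2
        A.append([h,*ctr,w])
    A=np.array(A); print(n,"tip z",tip.round(4)); print(A.round(4))
    h=cv2.cvtColor(p,cv2.COLOR_BGR2HSV); m=(h[...,1]>60)&(h[...,0]>8)&(h[...,0]<32)&(P[...,2]>.136)&(P[...,2]<.15)&(np.hypot(P[...,0]-.586,P[...,1]-.04)<.03)
    v,u=np.nonzero(m)
    if len(u)>5:
        e=cv2.fitEllipse(cv2.convexHull(np.stack([u,v],1).astype(np.float32))); print("rim",len(u),e,ray(n,*e[0],.142,c).round(4))
axis("wrist","wrist3.npz"); axis("side","side3.npz")
E
python3 rod.py; python3 -c "
from h import *
print(ray('side',299.2,192.2,.142))"
```

```text
wrist tip z 0.1837
[[0.1937 0.5869 0.037  0.0108]
 [0.2037 0.5869 0.0375 0.0113]
 [0.2137 0.5871 0.0371 0.0118]
 [0.2237 0.5869 0.037  0.0115]
 [0.2337 0.5869 0.037  0.0111]
 [0.2437 0.587  0.0371 0.0106]
 [0.2537 0.587  0.037  0.0118]
 [0.2637 0.5869 0.037  0.0113]
 [0.2737 0.5869 0.0367 0.0114]
 [0.2837 0.5868 0.0366 0.011 ]]
rim 202 ((320.2966003417969, 181.3673095703125), (23.977214813232422, 25.27981185913086), 90.57769012451172) [0.5866 0.0402 0.142 ]
side tip z 0.1837
[[0.1937 0.588  0.0366 0.0101]
 [0.2037 0.5857 0.0351 0.0103]
 [0.2137 0.587  0.0353 0.0101]
 [0.2237 0.5868 0.0349 0.0104]
 [0.2337 0.5878 0.0351 0.0102]
 [0.2437 0.5867 0.0357 0.0075]
 [0.2537 0.5865 0.0365 0.0098]
 [0.2637 0.588  0.0369 0.0099]
 [0.2737 0.5865 0.0357 0.0097]
 [0.2837 0.5864 0.0354 0.0099]]
[0.58823335 0.0407568  0.142     ][ WARN:0@0.557] global loadsave.cpp:275 findDecoder imread_('wrist3.png'): can't open/read file: check file path/integrity
[ WARN:0@0.682] global loadsave.cpp:275 findDecoder imread_('side3.png'): can't open/read file: check file path/integrity
```

Scaled: 0.034 m is 0.085, 0.0035 m is 0.0088.

```bash
python3 drive.py '0,0.0088,0.025,0,0,0 | 0,0.0088,0.05,0,0,0 | 0,0.0088,0.075,0,0,0 | 0,0.0088,0.085,0,0,0 | 0,0.0088,0.085,0,0,0'; python3 drive.py '0,0,0,0,0,0 | 0,0,0,0,0,0'
python3 - <<'E'
from h import *
for n in ("wrist","side"):
    c=cam(n); p,d=r.grab_frame(n); cv2.imwrite(f"pics/{n}4.png",p); np.savez(f"{n}4.npz",d=d,K=c[0],R=c[1],t=c[2])
E
sed -i 's/3.npz/4.npz/g' rod.py; python3 rod.py 2>/dev/null; python3 g.py 0.5866 0.0402 0.353
```

```text
clock: 11.8
tcp_pos: [0.5854, 0.0422, 0.3513]
orientation: [-0.003, -3.141, 0.004]
contact_force: [0.0, -0.4, -2.2]
grip_width: 0.0245
gripper_force: 69.3
clock: 12.0
tcp_pos: [0.5862, 0.0422, 0.353]
orientation: [0.003, 3.14, -0.003]
contact_force: [-0.6, 0.4, -2.7]
grip_width: 0.0245
gripper_force: 69.3
wrist tip z 0.15
[[0.16   0.5877 0.0425 0.0108]
 [0.17   0.5875 0.0429 0.0114]
 [0.18   0.5878 0.0426 0.0119]
 [0.19   0.5877 0.0425 0.0115]
 [0.2    0.5877 0.0425 0.0111]
 [0.21   0.5875 0.0425 0.0107]
 [0.22   0.5876 0.0425 0.0117]
 [0.23   0.5874 0.0424 0.0113]
 [0.24   0.5875 0.0421 0.0114]
 [0.25   0.5876 0.0421 0.011 ]]
rim 235 ((315.1642761230469, 188.84027099609375), (26.17579460144043, 27.901517868041992), 89.48860931396484) [0.5866 0.0401 0.142 ]
side tip z 0.15
[[0.16   0.5869 0.0429 0.0052]
 [0.17   0.5881 0.0418 0.0079]
 [0.18   0.588  0.0413 0.0079]
 [0.19   0.5882 0.0424 0.0099]
 [0.2    0.5874 0.0417 0.0102]
 [0.21   0.5872 0.0413 0.0102]
 [0.22   0.5879 0.0413 0.0102]
 [0.23   0.5872 0.0405 0.0102]
 [0.24   0.5881 0.0405 0.0102]
 [0.25   0.5887 0.0404 0.0101]]
tcp [0.5861 0.0423 0.353 ] shift [-0.0005 -0.0021 -0.    ] turn [-0.0018  0.0018 -0.0018] F [ 0.1 -0.2 -2.2] w 0.0249 gf 69.3 t 12.1
```

Scaled: 0.016 m is 0.04, 0.012 m is 0.03.

```bash
python3 drive.py '0.002,-0.0045,0.0075,0,0,0 | 0.002,-0.0045,0.015,0,0,0 | 0.002,-0.0045,0.0225,0,0,0 | 0.002,-0.0045,0.03,0,0,0 | 0.002,-0.0045,0.04,0,0,0'; python3 drive.py '0,0,0.0075,0,0,0 | 0,0,0.015,0,0,0 | 0,0,0.0225,0,0,0 | 0,0,0.0225,0,0,0'; python3 g.py 0.5858 0.0402 0.33
```

```text
clock: 12.6
tcp_pos: [0.5852, 0.0405, 0.3363]
orientation: [0.003, 3.14, -0.003]
contact_force: [0.2, -0.3, -1.8]
grip_width: 0.0247
gripper_force: 69.3
clock: 13.0
tcp_pos: [0.5849, 0.0404, 0.327]
orientation: [0.003, 3.141, -0.003]
contact_force: [0.5, -0.0, -2.8]
grip_width: 0.0249
gripper_force: 69.3
tcp [0.5849 0.0404 0.327 ] shift [-0.0009 -0.0002 -0.003 ] turn [-0.0022  0.0003 -0.0018] F [ 0.5 -0.  -2.8] w 0.0249 gf 69.3 t 13.0
```

Scaled: 0.03 m is 0.075, 0.024 m is 0.06.

```bash
python3 drive.py '0,0,0.015,0,0,0 | 0,0,0.03,0,0,0 | 0,0,0.045,0,0,0 | 0,0,0.06,0,0,0 | 0,0,0.075,0,0,0'; python3 drive.py '0,0,0.0075,0,0,0 | 0,0,0.015,0,0,0 | 0,0,0.0225,0,0,0 | 0,0,0.03,0,0,0 | 0,0,0.0375,0,0,0'; python3 g.py 0.5858 0.0402 0.33;python3 - <<'E'
from h import *
for n in ("wrist","side"):
    c=cam(n); p,d=r.grab_frame(n); cv2.imwrite(f"pics/{n}5.png",p); np.savez(f"{n}5.npz",d=d,K=c[0],R=c[1],t=c[2])
E
sed -i 's/4.npz/5.npz/g' rod.py; python3 rod.py 2>/dev/null
```

```text
clock: 13.5
tcp_pos: [0.5851, 0.0404, 0.2969]
orientation: [0.003, 3.141, -0.003]
contact_force: [0.9, -0.0, -3.1]
grip_width: 0.0246
gripper_force: 69.3
clock: 14.0
tcp_pos: [0.5853, 0.0404, 0.2824]
orientation: [0.003, 3.14, -0.003]
contact_force: [-0.7, 0.1, -3.2]
grip_width: 0.025
gripper_force: 69.3
tcp [0.5853 0.0404 0.2824] shift [-0.0006 -0.0002 -0.0476] turn [-0.0019  0.0013 -0.0018] F [-0.7  0.1 -3.2] w 0.025 gf 69.3 t 14.0
wrist tip z 0.0791
[[0.1291 0.5712 0.0408 0.0136]
 [0.1391 0.571  0.0405 0.0393]
 [0.1491 0.5793 0.0354 0.0222]
 [0.1591 0.5864 0.0406 0.0113]
 [0.1691 0.5864 0.0402 0.0114]
 [0.1791 0.5863 0.0402 0.011 ]]
rim 382 ((317.0290832519531, 214.64906311035156), (33.34178924560547, 36.128238677978516), 88.93234252929688) [0.5865 0.0402 0.142 ]
side tip z 0.0791
[[0.0891 0.5734 0.0342 0.0356]
 [0.0991 0.5852 0.0384 0.0109]
 [0.1091 0.5861 0.0403 0.0079]
 [0.1291 0.5743 0.0361 0.0196]
 [0.1391 0.5735 0.0335 0.0371]
 [0.1491 0.5733 0.0336 0.0367]
 [0.1591 0.586  0.0396 0.0104]
 [0.1691 0.5851 0.0389 0.0104]
 [0.1791 0.5857 0.0388 0.0104]]
```

Scaled: 0.025 m is 0.0625, 0.02 m is 0.05.

```bash
python3 drive.py '0,0,0.0125,0,0,0 | 0,0,0.025,0,0,0 | 0,0,0.0375,0,0,0 | 0,0,0.05,0,0,0 | 0,0,0.0625,0,0,0'; python3 drive.py '0,0,0.0075,0,0,0 | 0,0,0.0125,0,0,0 | 0,0,0.0125,0,0,0 | 0,0,0.0125,0,0,0 | 0,0,0.0125,0,0,0'; python3 g.py 0.5858 0.0402 0.2515;python3 - <<'E'
from h import *
for n in ("wrist","side","top"):
    c=cam(n); p,d=r.grab_frame(n); cv2.imwrite(f"pics/{n}6.png",p); np.savez(f"{n}6.npz",d=d,K=c[0],R=c[1],t=c[2])
    if n=="wrist":
        P=cloud(n,d,c); m=(np.hypot(P[...,0]-.586,P[...,1]-.04)<.012)&(d>0); hsv=cv2.cvtColor(p,cv2.COLOR_BGR2HSV)
s=cv2.imread("pics/side6.png")[120:260,240:380]; t=cv2.imread("pics/top6.png")[180:320,110:250]
cv2.imwrite("pics/d.png",np.hstack([cv2.resize(s,(400,400)),cv2.resize(t,(400,400))]))
E
sed -i 's/5.npz/6.npz/g' rod.py; python3 rod.py 2>/dev/null|head -14
```

```text
clock: 14.6
tcp_pos: [0.5851, 0.0404, 0.257]
orientation: [0.003, 3.141, -0.003]
contact_force: [0.6, -0.7, -3.2]
grip_width: 0.0242
gripper_force: 69.3
clock: 15.1
tcp_pos: [0.5854, 0.0403, 0.2528]
orientation: [0.003, 3.14, -0.003]
contact_force: [0.7, -0.0, -2.0]
grip_width: 0.0246
gripper_force: 69.3
tcp [0.5854 0.0403 0.2528] shift [-0.0004 -0.0001  0.0013] turn [-0.0019  0.0015 -0.0018] F [ 0.7 -0.  -2. ] w 0.0246 gf 69.3 t 15.1
wrist tip z 0.0497
[[0.0797 0.5716 0.0397 0.0365]
 [0.1297 0.5714 0.0403 0.0147]
 [0.1397 0.5715 0.0402 0.0395]
 [0.1497 0.5867 0.0401 0.011 ]]
rim 380 ((317.12396240234375, 230.18995666503906), (37.73493194580078, 41.61317825317383), 87.2096939086914) [0.5867 0.0402 0.142 ]
side tip z 0.0497
[[0.0697 0.5736 0.0362 0.0229]
 [0.0797 0.5734 0.0339 0.0355]
 [0.0897 0.5736 0.034  0.0358]
 [0.0997 0.5887 0.0403 0.0109]
 [0.1097 0.5856 0.04   0.0079]
 [0.1297 0.5718 0.0361 0.0221]
 [0.1397 0.5736 0.0336 0.0372]
```

View pics/d.png

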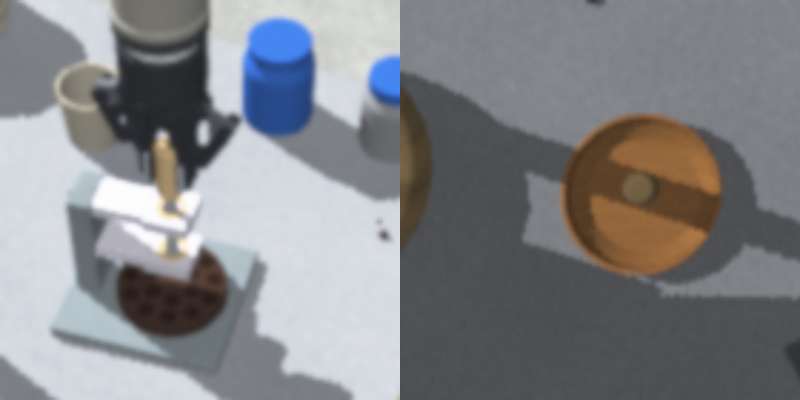

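The left panel shows the rod through both bushings above the disc. The right panel shows the plug still in the dish, at about (638,188). One last check: whether the rod slipped along the grip.

Run:
```python
from h import *
for f,tz in (("wrist3.npz",.3866),("wrist4.npz",.353),("wrist6.npz",.2528)):
    z=np.load(f); P=cloud("wrist",z["d"],(z["K"],z["R"],z["t"])); m=(np.hypot(P[...,0]-.58,P[...,1]-.0395)<.022)&(abs(P[...,1]-.04)<.004+.003)&(z["d"]>0); Q=P[m]
    print(f,"pred",round(tz-.088,4),[(round(tz-.088+e,3),len(q:=Q[abs(Q[:,2]-(tz-.088+e))<.0012]),round(np.median(q[:,0]),4) if len(q) else None) for e in np.arange(-.012,.0121,.002)])
```

```text
wrist3.npz pred 0.2986 [(np.float64(0.287), 3, np.float64(0.5814)), (np.float64(0.289), 0, None), (np.float64(0.291), 0, None), (np.float64(0.293), 0, None), (np.float64(0.295), 0, None), (np.float64(0.297), 0, None), (np.float64(0.299), 2, np.float64(0.5755)), (np.float64(0.301), 10, np.float64(0.5756)), (np.float64(0.303), 34, np.float64(0.5751)), (np.float64(0.305), 37, np.float64(0.5751)), (np.float64(0.307), 43, np.float64(0.575)), (np.float64(0.309), 44, np.float64(0.5749)), (np.float64(0.311), 48, np.float64(0.5751))]
wrist4.npz pred 0.265 [(np.float64(0.253), 5, np.float64(0.5816)), (np.float64(0.255), 0, None), (np.float64(0.257), 0, None), (np.float64(0.259), 0, None), (np.float64(0.261), 0, None), (np.float64(0.263), 0, None), (np.float64(0.265), 4, np.float64(0.576)), (np.float64(0.267), 11, np.float64(0.5758)), (np.float64(0.269), 31, np.float64(0.5756)), (np.float64(0.271), 45, np.float64(0.5757)), (np.float64(0.273), 42, np.float64(0.5756)), (np.float64(0.275), 38, np.float64(0.5758)), (np.float64(0.277), 43, np.float64(0.5757))]
wrist6.npz pred 0.1648 [(np.float64(0.153), 4, np.float64(0.5811)), (np.float64(0.155), 0, None), (np.float64(0.157), 0, None), (np.float64(0.159), 0, None), (np.float64(0.161), 0, None), (np.float64(0.163), 0, None), (np.float64(0.165), 3, np.float64(0.5751)), (np.float64(0.167), 15, np.float64(0.575)), (np.float64(0.169), 37, np.float64(0.5748)), (np.float64(0.171), 37, np.float64(0.5746)), (np.float64(0.173), 44, np.float64(0.5746)), (np.float64(0.175), 42, np.float64(0.5746)), (np.float64(0.177), 38, np.float64(0.5747))]
```

The handle's underside is where predicted, so the rod hasn't slipped and the tip is about 20 mm above the disc. Handing in.

```bash
python3 -c "
from bench import r
print(r.hand_in())"
```

```text
the job is handed in; nothing more can be done
None
```

The job is handed in, with no verdict returned: the plug stands released in the dish, and the gripper holds the gauge rod upright through both bushings, its tip about 20 mm above the disc (midway is 18.5 mm).

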